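Stow the stubby hammer in its sprung collar

TASK

Put the hammer away for the drive: draw it up out of its pipe pot, feel its handle down into the large steel collar on the rack, and press it home against the collar's spring until the head sits down on the rim. The collar may have slewed a little on its bolt, so do not force anything: keep the push on the holder under 35 N (about 3.5 kg) and leave the other things on the bench where they are.

Things in the scene. Friction and masses are not known exactly. Their poses are not given: they have to be found in the camera images.
- hammer: Stubby cross-pein hammer, about 0.3 to 0.5 kg, hanging upright, handle down, in the taller of two grey pipe pots. Origin on the handle's axis at the flat underside of the head; z up through the head, x along the head to its round face. Handle: plain wood, round, 29 mm diameter, 118 mm long below the head, its end flat with a 2 mm rounded edge. Dark steel head.
- hammer_cheek (a point): Centre of the hammer head, on the handle's axis 14 mm above the head's underside. Round it the cheek block, 46 (along the head, hammer x) x 26 (hammer y) x 28 mm high with flat upright sides; the round face reaches to x = +52 mm, the wedge pein to x = -54 mm.
- hammer_butt (a point): Centre of the hammer handle's lower end, 118 mm below the hammer's origin.
- pot_board: Fixed plywood board 130 x 210 x 12 mm with two upright grey pipe off-cuts as tool pots; origin at the bench under the axis of the taller pot, z up. Taller pot: 43 mm bore, 50 mm outside, 132 mm high; the hammer's head rests on its rim. The empty shorter pot, 95 mm high, stands 105 mm away along the board's +y.
- pot_rim (a point): Centre of the taller pot's rim, 132 mm above the bench.
- rack: Fixed bench rack of steel slotted angle on two legs, 360 mm long along its y, top 154 mm above the bench; origin on the bench under its middle, the holders stick out from it along its -x (towards the robot). It carries two collars side by side, 120 to 180 mm apart, the large one on either side.
- holder: The large holder on the rack, pose of its single upright bolt: origin on the bolt's axis at the strap's underside, 154 mm above the bench, axes as the rack's. A flat strap runs from the bolt along -x to a steel collar 90 mm away. The strap has slewed on the bolt by up to 0.19 rad either way, which this pose does not show; it is stiff: about 10 N sideways at the collar moves it.
- holder_eye (a point): Where the centre of the collar's mouth would be with the strap square to the rack: 90 mm from the bolt, 165 mm above the bench. The real mouth is at the same height, its centre up to 17 mm to either side of this point along the holder's y (and up to 2 mm nearer the bolt). Collar: 33 mm bore, 41 mm outside, 36 mm tall, flat upper edge 4 mm wide.
- holder_leaf (a point): Nominal crest of the collar's sprung leaf, in its rear (bolt) side 26 mm below the mouth; it bulges 7 mm into the bore and springs back towards the bolt. From about 12 mm below the mouth it drags on the handle: sliding down takes some 5 to 10 N in all, more than the hammer weighs, all the way until the head sits on the mouth; then the force rises sharply.
- screwdriver: Bystander: black-handled screwdriver hanging upright in the small collar (25 mm outside) beside the large one, its handle 90 mm long; origin at the handle's lower end, about 158 mm above the bench.
- pipe_tee: Bystander: black plastic pipe tee lying on the bench, 104 x 75 x 38 mm; origin under its run.
- tape_measure: Bystander: grey tape measure standing on the bench, 70 x 39 x 66 mm; origin under its centre.
- jar: Bystander: white plastic screw-top jar of jointing paste, 71 mm diameter, 80 mm high; origin under its centre.
There are look-alikes about, which are no part of the job. Leave any pink or turquoise look-alike of the pot_board alone.

How it is judged:
On the way, in this order (a step that is already met when the one before it is completed fails the run):
1. the hammer is drawn up out of the pot, handle end above the rim (z of hammer_butt in the frame of pot_rim above 0.005 m and angle between hammer's own z axis and vertical below 0.5 rad), for 0.1 s.
2. the handle is started down in the large collar (z of hammer_butt in the frame of holder_eye between -0.1 and -0.02 m and horizontal distance between hammer_butt and holder_eye below 0.025 m), for 0.1 s.
At the end, for the whole second after the job is handed in: The hammer hangs released and still in the large collar, handle down and upright within 0.1 rad, its axis within 25 mm of the holder_eye point (which any position in the collar meets) and the underside of its head within 3 mm of the collar's mouth (z of hammer in the frame of holder_eye between -0.004 and 0.003 m and horizontal distance between hammer and holder_eye below 0.025 m and angle between hammer's own z axis and vertical below 0.1 rad and linear speed of hammer below 0.02 m/s and contact force between hammer and the fingers below 0.1 N); the robot touches nothing.
It fails at once if the hammer presses on the holder with more than 35 N (contact force between hammer and holder above 35 N).
It fails at once if a bystander is moved by more than 30 mm (distance of any of screwdriver, pipe_tee, jar, tape_measure from where it was at the start of the episode above 0.03 m).
It also fails if it takes over 70 s, if anything falls off the work surface, if the arm or the gripper's body presses on something with over 40 N, if the wrist force passes 120 N, or if a joint passes its speed limit or range.

ROBOT

A 6-joint arm with a two-finger parallel gripper is mounted at the origin on the work surface. World frame = base frame: x ahead of the robot, y to its left, z up, the work surface at z = 0. Lengths are in m, angles in rad, forces in N, time in s.
With the tool pointing down it reaches from about 0.275 to 0.75 m from the base axis. Payload 10.2 kg.
Tool frame: the origin (TCP) lies midway between the tips of the shut fingers; the grasp point (between the pads) lies 19 mm behind it (env.hold_point_z is the distance from the TCP to the grasp point, in m); x points along the fingers, z is the direction in which the jaws open and shut, and the axes are right-handed (so a half turn about x gives the same grasp; the last joint's range is limited). The gripper opens to 85 mm and grips with 20 to 120 N. Pads are 22 mm wide; open, the fingers measure 114 mm over their backs; the gripper's body (76 mm by 85 mm) begins 54 mm behind the grasp point. The pads swing forward as they close: fully open they stand 13 mm farther back than shut.
Start: joints at [-1.524, 0.313, 1.498, -0, 1.331, -0.223], TCP at [0.14, -0.506, 0.231] pointing down, gripper open.
Joint ranges: [-2.94, 2.94], [-0.97, 2.17], [0.19, 2.56], [-1.23, 4.37], [0.02, 3.11], [-2.88, 2.88]. Speed limits (rad/s): [2.39, 2.39, 3.01, 3.14, 3.14, 3.14].

INTERFACE

Orientations are given as a unit quaternion [x, y, z, w].
In Python, from bench import env, kinematics, monitor, eyes, job gives the robot as it stands. The module is installed in compiled form; this text tells all that it offers. Calls block until the motion is done:
- env.reach(position, orientation): joint-space move of the TCP to a pose.
- env.movel(position, velocity=0.15, frame=None, guard=None): straight line of the TCP; frame=None keeps the orientation; velocity is the mean speed in m/s. With guard (N) it stops when the force on the tool has changed by that much, and returns True; else False.
- env.set_joints(angles): joint-space move.
- env.release() and env.close_gripper(effort=None): open the fingers fully, or close them until they stop; effort is the grip in N (None keeps the last).
- env.hold(seconds).
- kinematics.ik(position, orientation): joint angles nearest the present ones, or None.
- monitor.sense(): the state.
- eyes.grab_frame(name): name is "scene" or "side" or "wrist"; returns a dict with "frame" (420x560x3 uint8, red, green, blue), "mtx" (3x3 intrinsics, pixels), "view" (4x4, takes a point from world to camera coordinates). Camera axes: x right, y down, z forward; pixel columns grow to the right and rows downward; lengths in m; the calibration is good to about 2 mm. A picture is of the moment at which its call begins. There is no depth.
A pose or a line that the arm cannot do raises env.MotionError and nothing moves.
- job.hand_in(): hands the job in, once; it reports no verdict.
The state is a dict: "clock": time; "joints": joint angles; "qvel": joint speeds; "joint_efforts": joint torques, N m; "position": TCP position; "ee_rot": TCP orientation; "contact_force": force on the tool from outside, world axes, zero at the start; "ft_torque": the same for the moment, N m; "finger_gap": opening from 0.0 (shut) to 1.0 (fully open).
Only numpy, scipy, OpenCV 4.12 (cv2) and the standard library are available. Lean on these libraries where they do the work, as an engineer would, in place of code of your own. Each camera call takes 0.05 s, during which the arm holds its last target.

## Working session

There is one attempt and no reset: what is moved stays moved. The work goes in short steps, each a Python script; the robot and the scene stay as the last script left them, time stands still between calls to the robot, and variables do not carry over. Pictures are saved under pics/ and viewed, and the job is handed in when it is done.

```bash
mkdir -p pics
python3 - <<'E'
from bench import env, kinematics, monitor, eyes, job
import cv2, numpy as np
for n in ["scene","side","wrist"]:
    f=eyes.grab_frame(n); cv2.imwrite(f"pics/{n}0.png",f["frame"][:,:,::-1]); np.savez(f"pics/{n}0.npz",**f)
    print(n,f["mtx"].round(1).tolist(),f["view"].round(3).tolist())
s=monitor.sense(); print(s)
print(env.hold_point_z)
E
```

```text
scene [[526.7, 0.0, 278.9], [0.0, 526.7, 210.6], [0.0, 0.0, 1.0]] [[0.484, 0.875, -0.02, -0.18], [0.455, -0.271, -0.848, -0.116], [-0.748, 0.402, -0.529, 1.831], [0.0, 0.0, 0.0, 1.0]]
side [[397.3, 0.0, 275.4], [0.0, 397.3, 214.6], [0.0, 0.0, 1.0]] [[-0.989, -0.146, -0.003, 0.478], [-0.108, 0.744, -0.659, 0.171], [0.098, -0.652, -0.752, 0.918], [0.0, 0.0, 0.0, 1.0]]
wrist [[303.0, 0.0, 281.5], [0.0, 303.0, 210.1], [0.0, 0.0, 1.0]] [[0.267, -0.964, -0.001, -0.524], [-0.914, -0.254, 0.316, -0.041], [-0.304, -0.083, -0.949, 0.381], [0.0, 0.0, 0.0, 1.0]]
{'clock': 0.15, 'joints': array([-1.52440672e+00,  3.13279184e-01,  1.49822245e+00,  5.56589702e-05,
        1.33099199e+00, -2.23417548e-01]), 'qvel': array([-1.11289005e-03, -2.52641716e-03, -2.11973858e-03,  1.10101960e-03,
        4.56460683e-04, -1.49058756e-05]), 'joint_efforts': array([ 2.30949678e-03, -4.12375224e+01, -2.59795153e+01, -7.40438963e-05,
        3.25354464e-03,  4.73380311e-06]), 'position': array([ 0.13992111, -0.50582873,  0.23090328]), 'ee_rot': array([ 0.42846999,  0.56289143, -0.42795691,  0.56251185]), 'contact_force': array([-0.35088249, -0.56940889,  0.13515201]), 'ft_torque': array([ 0.04433064,  0.02440523, -0.02032259]), 'finger_gap': 1.002563957470355}
0.0187
```

View pics/scene0.png

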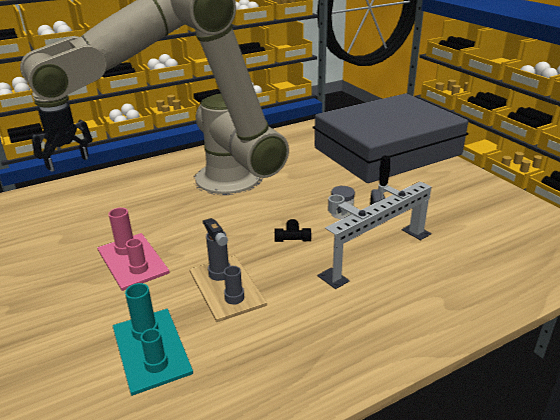

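View pics/side0.png

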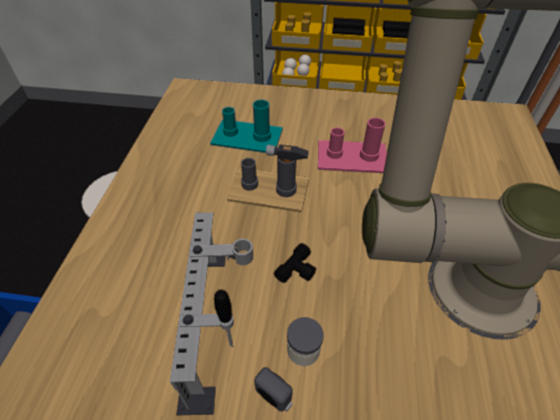

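View pics/wrist0.png

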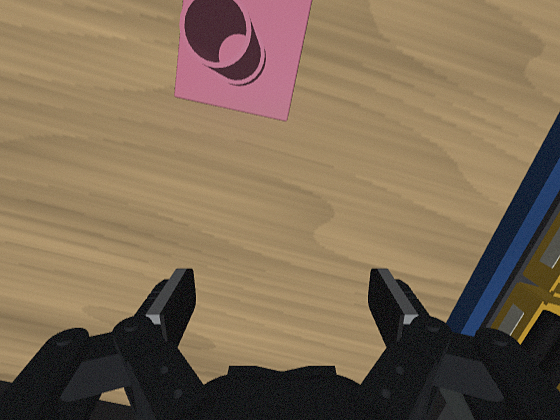

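```bash
cat > h.py <<'E'
import numpy as np, cv2
def load(n): return dict(np.load(f"pics/{n}.npz"))
def ray(f,u,v):
    R=f["view"][:3,:3];t=f["view"][:3,3]; c=-R.T@t
    d=R.T@np.linalg.inv(f["mtx"])@np.array([u,v,1.]); return c,d/np.linalg.norm(d)
def onz(f,u,v,z):
    c,d=ray(f,u,v); return c+d*(z-c[2])/d[2]
def tri(obs):
    A=0;b=0
    for f,u,v in obs:
        c,d=ray(f,u,v);P=np.eye(3)-np.outer(d,d);A=A+P;b=b+P@c
    p=np.linalg.solve(A,b); return p,[np.linalg.norm((np.eye(3)-np.outer(d,d))@(p-c)) for c,d in [ray(*o) for o in obs]]
def proj(f,p):
    q=f["view"]@np.append(p,1); q=f["mtx"]@q[:3]; return q[:2]/q[2]
def snap(n,tag):
    from bench import eyes
    f=eyes.grab_frame(n); cv2.imwrite(f"pics/{tag}.png",f["frame"][:,:,::-1]); np.savez(f"pics/{tag}.npz",**f); return f
def crop(tag,x0,y0,x1,y1,k):
    im=cv2.imread(f"pics/{tag}.png")[y0:y1,x0:x1]; cv2.imwrite(f"pics/{tag}_c{x0}_{y0}.png",cv2.resize(im,None,fx=k,fy=k,interpolation=cv2.INTER_CUBIC))
E
python3 - <<'E'
from h import *
S=load("scene0");D=load("side0")
print("hammer scene z.146",onz(S,215,230,.146),"side",onz(D,288,152,.146))
print("collar side",onz(D,243,246,.165),"scene",onz(S,336,203,.165))
print("bolt side",onz(D,197,250,.16), "scene",onz(S,361,213,.16))
print("bolt2",onz(D,188,320,.16)); print("rack ends",onz(D,203,213,.154),onz(D,183,378,.154))
crop("scene0",180,170,280,320,4);crop("side0",170,120,320,280,5)
E
```

```text
hammer scene z.146 [ 0.48868197 -0.24106184  0.146     ] side [ 0.48635751 -0.24420778  0.146     ]
collar side [0.5367303  0.07921782 0.165     ] scene [0.55991933 0.06673923 0.165     ]
bolt side [0.62692571 0.09863158 0.16      ] scene [0.62524669 0.09784733 0.16      ]
bolt2 [0.601039   0.24756358 0.16      ]
rack ends [ 0.64341582 -0.00414573  0.154     ] [0.58184626 0.34296744 0.154     ]
```

View pics/side0_c170_120.png

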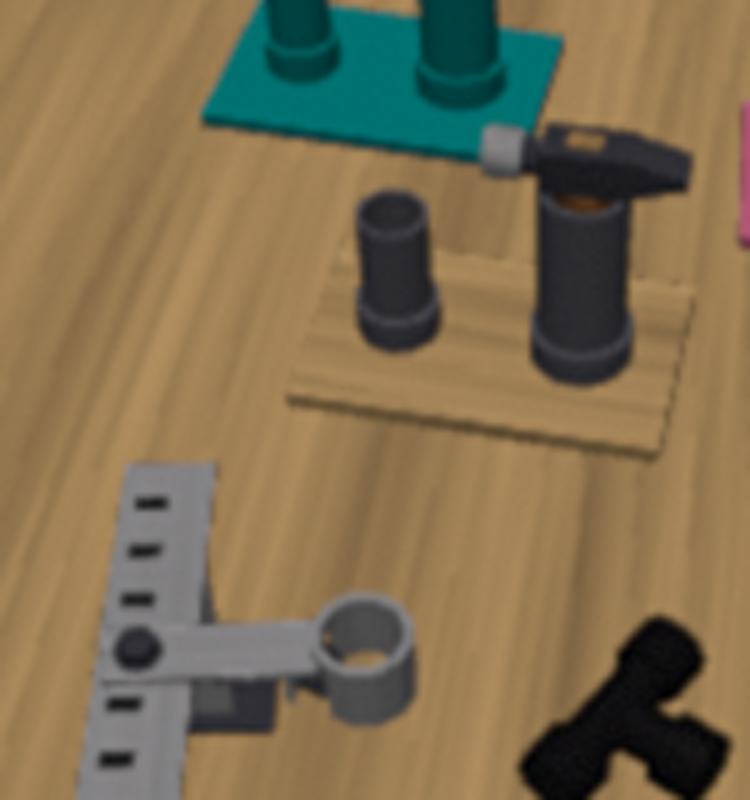

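View pics/scene0_c180_170.png

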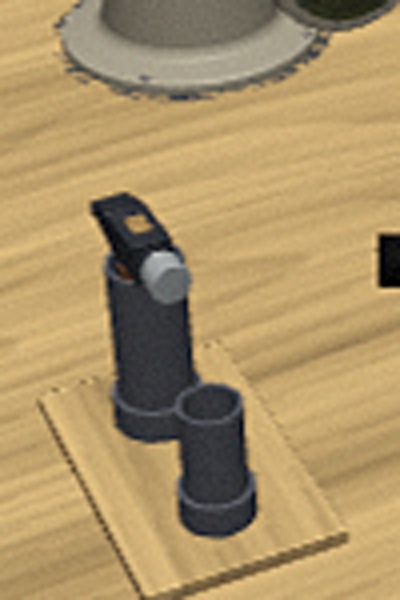

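Run:
```python
from h import *
S=load("scene0");D=load("side0")
for n,f,(x0,y0,x1,y1) in (("scene",S,(200,215,235,250)),("side",D,(265,140,312,165))):
    hsv=cv2.cvtColor(f["frame"],cv2.COLOR_RGB2HSV)[y0:y1,x0:x1]
    m=((hsv[...,1]>110)&(hsv[...,2]>110)).astype(np.uint8)
    k,l,st,c=cv2.connectedComponentsWithStats(m)
    for i in range(1,k):
        if st[i,4]>4: print(n,st[i],c[i]+[x0,y0])
    
crop("scene0",310,170,450,270,5)
crop("side0",220,230,270,280,10)
```

```text
scene [ 0  0 18  5 49] [209.26530612 216.87755102]
scene [19  0  5  4 12] [220.5        215.91666667]
scene [ 17   0  18  35 231] [228.8008658  231.74458874]
scene [0 6 3 5 9] [200.66666667 222.55555556]
scene [11  9  7  4 20] [214.  225.5]
scene [ 0 12  8 23 86] [203.06976744 237.60465116]
side [ 0  0 12 10 54] [270.46296296 142.7037037 ]
side [ 13   0  34  25 338] [300.5        148.86686391]
side [19  7  6  3 14] [286.78571429 147.71428571]
side [  0  14  12  11 112] [270.49107143 159.8125    ]
```

View pics/scene0_c310_170.png

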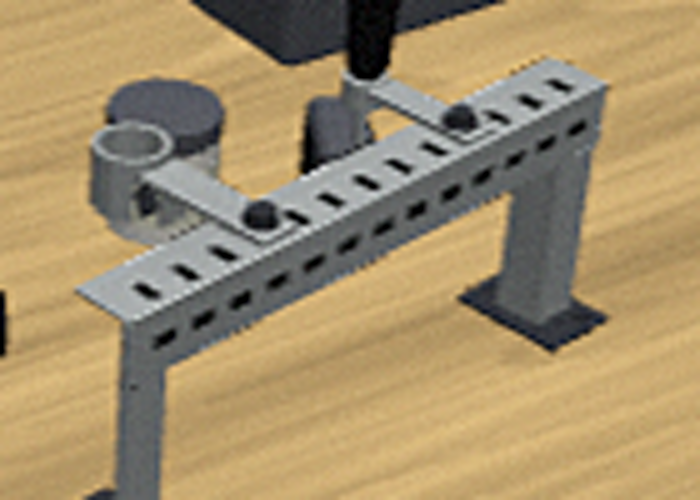

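View pics/side0_c220_230.png

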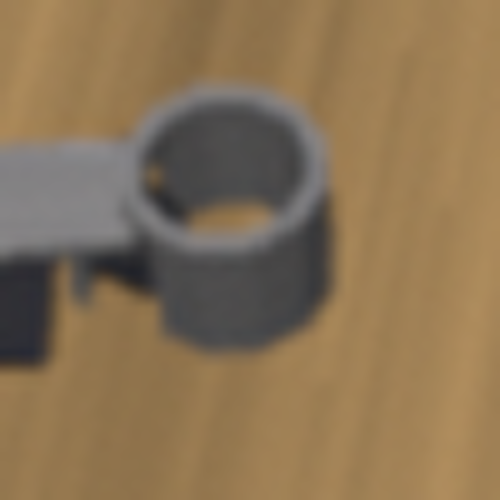

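Run:
```python
from h import *
S=load("scene0");D=load("side0")
print("collar",onz(S,336,198.6,.165),onz(D,242.3,246.1,.165),tri([(S,336,198.6),(D,242.3,246.1)]))
print("axis",onz(S,214,225.5,.16),onz(D,286.8,147.7,.16),tri([(S,214,225.5),(D,286.8,147.7)]))
# hammer ends: face centre, pein tip (cheek height z .146)
print("face",onz(D,271.2,149.3,.146),onz(S,221.2,238.8,.146)); print("pein",onz(D,307.6,154,.146))
print("screwdriver top", onz(S,383,158,.248),onz(D,221,293,.248))
```

```text
collar [0.54156976 0.07921657 0.165     ] [0.53806719 0.07966372 0.165     ] (array([0.53895241, 0.07986366, 0.16397863]), [np.float64(0.0010682479580166554), np.float64(0.0010682479580168096)])
axis [ 0.48909114 -0.2426025   0.16      ] [ 0.4896546 -0.2437155  0.16     ] (array([ 0.48965312, -0.24290783,  0.16052415]), [np.float64(0.00013468363491129669), np.float64(0.00013468363491129557)])
face [ 0.53048444 -0.24866657  0.146     ] [ 0.53111521 -0.24308664  0.146     ]
pein [ 0.43607398 -0.2435433   0.146     ]
screwdriver top [0.54613234 0.22057974 0.248     ] [0.53528862 0.23528467 0.248     ]
```

```bash
cat >> h.py <<'E'
from scipy.spatial.transform import Rotation as Ro
def quat(yaw):  # jaw (tool z) direction at yaw
    x=np.array([0,0,-1.]);z=np.array([np.cos(yaw),np.sin(yaw),0]);y=np.cross(z,x)
    return Ro.from_matrix(np.stack([x,y,z],1)).as_quat()
E
python3 - <<'E'
from h import *
from bench import env,kinematics,monitor
s=monitor.sense()
R=Ro.from_quat(s["ee_rot"]).as_matrix(); W=load("wrist0")["view"]
c=-W[:3,:3].T@W[:3,3]; print("cam in tool",R.T@(c-s["position"]),"cam fwd in tool",R.T@W[2,:3]); print("tool z yaw",np.arctan2(R[1,2],R[0,2]))
for yaw in (np.pi/2,-np.pi/2):
    for p in ([.4895,-.243,.137],[.4895,-.243,.3],[.539,.08,.35],[.539,.08,.17]):
        q=kinematics.ik(p,quat(yaw)); print(yaw,p,None if q is None else q.round(2))
E
```

```text
cam in tool [-0.14257109  0.08123942 -0.00085578] cam fwd in tool [ 9.48839531e-01 -3.15758668e-01 -9.26742871e-05]
tool z yaw -1.3010023095179364
1.5707963267948966 [0.4895, -0.243, 0.137] [-0.68  0.45  1.56 -0.    1.13 -2.25]
1.5707963267948966 [0.4895, -0.243, 0.3] [-0.68  0.32  1.31 -0.    1.51 -2.25]
1.5707963267948966 [0.539, 0.08, 0.35] [-0.07  0.31  1.2  -0.    1.63 -1.64]
1.5707963267948966 [0.539, 0.08, 0.17] [-0.07  0.41  1.53 -0.    1.21 -1.64]
-1.5707963267948966 [0.4895, -0.243, 0.137] [-0.68  0.45  1.56 -0.    1.13  0.9 ]
-1.5707963267948966 [0.4895, -0.243, 0.3] [-0.68  0.32  1.31 -0.    1.51  0.9 ]
-1.5707963267948966 [0.539, 0.08, 0.35] [-0.07  0.31  1.2  -0.    1.63  1.5 ]
-1.5707963267948966 [0.539, 0.08, 0.17] [-0.07  0.41  1.53 -0.    1.21  1.5 ]
```

Run:
```python
from h import *
from bench import env,kinematics,monitor
s=monitor.sense(); p=s["position"]; env.movel([p[0],p[1],.33])
env.reach([.56,.08,.34],quat(-np.pi/2)); env.hold(.3); snap("wrist","wc"); snap("scene","sc1")
env.reach([.515,-.243,.33],quat(-np.pi/2)); env.hold(.3); snap("wrist","wh")
print(monitor.sense()["clock"])
```

```text
5.5
```

View pics/wc.png

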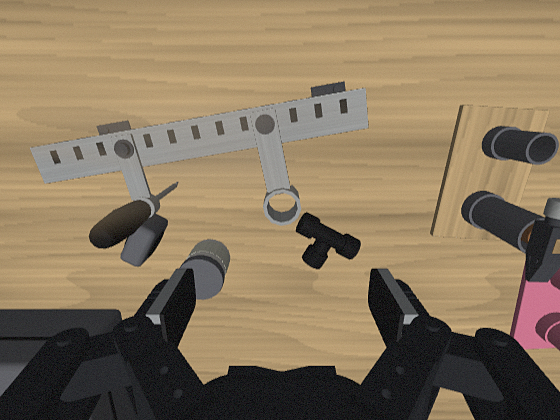

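View pics/wh.png

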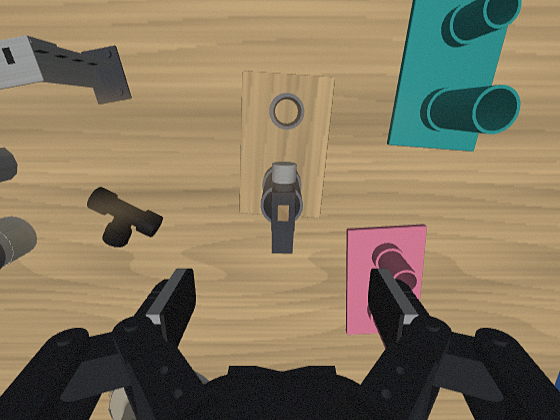

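Run:
```python
from h import *
crop("wc",230,90,330,240,5);crop("wh",240,150,330,265,6)
for t,(x0,y0,x1,y1) in (("wh",(270,195,296,225)),):
    f=load(t);hsv=cv2.cvtColor(f["frame"],cv2.COLOR_RGB2HSV)[y0:y1,x0:x1]
    m=((hsv[...,1]>70)&(hsv[...,2]>110)).astype(np.uint8)
    k,l,st,c=cv2.connectedComponentsWithStats(m)
    for i in range(1,k):
        if st[i,4]>8: print(st[i],c[i]+[x0,y0])
```

```text
[  8  10  11  16 174] [282.94252874 212.41954023]
```

View pics/wc_c230_90.png

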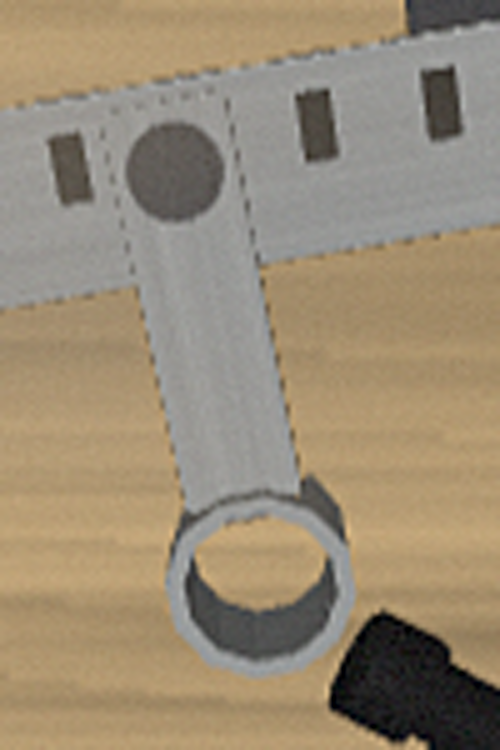

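View pics/wh_c240_150.png

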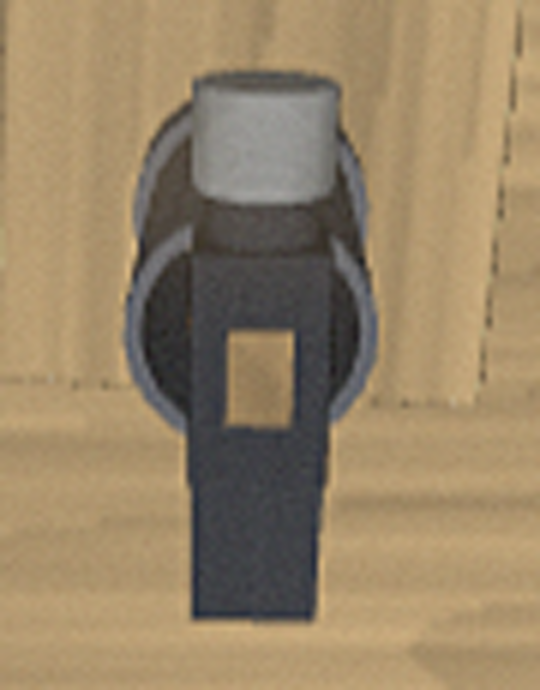

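Run:
```python
from h import *
S=load("scene0");D=load("side0");C=load("wc");H=load("wh");S1=load("sc1")
u=lambda x,x0,k:(x+.5)/k-.5+x0
print("collar w",onz(C,u(260.5,230,5),u(583,90,5),.165))
print(tri([(C,281.6,206.2),(D,242.3,246.1),(S,336,198.6)]))
print("bolt w",onz(C,u(175,230,5),u(171,90,5),.165))
print("axis w",onz(H,282.9,212.4,.16), tri([(H,282.9,212.4),(S,214,225.5),(D,286.8,147.7)]))
a=onz(H,u(260,240,6),u(300,150,6),.16);b=onz(H,u(254,240,6),u(617,150,6),.150);c=onz(H,u(266,240,6),u(190,150,6),.158)
print(a,b,c,"yaw",np.arctan2(*(a-b)[1::-1]),np.arctan2(*(c-b)[1::-1]))
```

```text
collar w [0.53982737 0.08031537 0.165     ]
(array([0.53911795, 0.0800627 , 0.1639505 ]), [np.float64(0.0005088514319306455), np.float64(0.0013206489610328397), np.float64(0.0008183597707194626)])
bolt w [0.62709719 0.09759449 0.165     ]
axis w [ 0.48954513 -0.24322028  0.16      ] (array([ 0.48969033, -0.24304998,  0.16049383]), [np.float64(0.0001691354526950059), np.float64(0.00021899117758390212), np.float64(0.00011461879609659612)])
[ 0.50410591 -0.24319716  0.16      ] [ 0.43636174 -0.24225652  0.15      ] [ 0.52378454 -0.24421123  0.158     ] yaw -0.013884249358590213 -0.02235558419366656
```

Run:
```python
from h import *
from bench import env,kinematics,monitor
Q=quat(-np.pi/2-.018)
env.reach([.4896,-.2431,.23],Q)
print(env.movel([.4896,-.2431,.136],.08,guard=8))
f0=monitor.sense()["contact_force"]
env.close_gripper(80); env.hold(.3); s=monitor.sense(); print(s["position"],s["finger_gap"],s["contact_force"]-f0)
snap("side","g1")
env.movel([.4896,-.2431,.150],.04); s=monitor.sense(); print(s["contact_force"]-f0)
print(env.movel([.4896,-.2431,.32],.1,guard=15)); env.hold(.3); s=monitor.sense(); print(s["clock"],s["finger_gap"],s["position"],s["contact_force"]-f0)
snap("side","l1");snap("scene","l2");snap("wrist","l3")
```

```text
False
[ 0.48979882 -0.24314981  0.13636521] 0.28615842415261367 [-0.19922152  1.35505833  4.58789302]
[-0.70974193 -0.05170581 -3.83036844]
False
10.9 0.2885572571511852 [ 0.48959357 -0.24308689  0.31988759] [-0.66287824  0.57164818 -3.95835495]
```

```bash
python3 -c "
import cv2,numpy as np
a=cv2.imread('pics/l1.png')[60:260,180:400];b=cv2.imread('pics/l2.png')[120:320,120:340]
cv2.imwrite('pics/l12.png',cv2.resize(np.hstack([a,b]),(792,360),interpolation=cv2.INTER_CUBIC))"
```

```text
(no output)
```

View pics/l12.png

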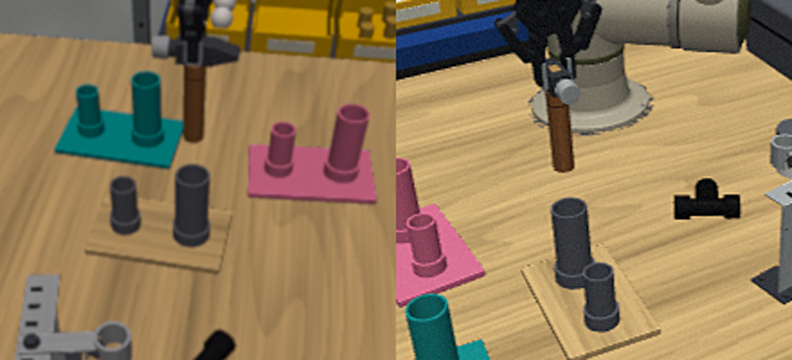

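```bash
cat >> h.py <<'E'
def handle(f,exp,r=45,tag=None):
    # brown mask near expected butt projection
    u,v=proj(f,exp); x0,x1,y0,y1=[int(max(0,t)) for t in (u-r,u+r,v-r-25,v+r-15)]
    hsv=cv2.cvtColor(f["frame"],cv2.COLOR_RGB2HSV)[y0:y1,x0:x1]
    m=((hsv[...,0]<14)&(hsv[...,1]>110)&(hsv[...,2]>25)&(hsv[...,2]<150)).astype(np.uint8)
    m=cv2.morphologyEx(m,cv2.MORPH_OPEN,np.ones((3,3),np.uint8))
    k,l,st,c=cv2.connectedComponentsWithStats(m); i=1+np.argmax(st[1:,4]); ys,xs=np.nonzero(l==i)
    rows=np.arange(ys.min()+3,ys.max()-6); cx=[xs[ys==y].mean() for y in rows]
    a=np.polyfit(rows+y0,np.array(cx)+x0,1)
    w=np.mean([np.ptp(xs[ys==y])+1 for y in rows])
    return a,w,ys.min()+y0,ys.max()+y0   # u=a0*v+a1
E
python3 - <<'E'
from h import *
for t in ("l1","l2"):
    f=load(t); b=np.array([.4896,-.2431,.198]); a,w,t0,t1=handle(f,b); 
    print(t,"fit",a.round(3),"w",w,"rows",t0,t1)
    for z in (.205,.25,.29):
        p=proj(f,[b[0],b[1],z]); print("  exp",p.round(1),"fit u",(a[0]*p[1]+a[1]).round(2), "px/m",np.linalg.norm(proj(f,b+[0,.01,0])-proj(f,b))*100)
    print(proj(f,b))
E
```

```text
Traceback (most recent call last):
  File "h.py", line 32, in handle
    a=np.polyfit(rows+y0,np.array(cx)+x0,1)
TypeError: expected non-empty vector for x
```

Run:
```python
from h import *
for t in ("l1","l2"):
    f=load(t); b=np.array([.4896,-.2431,.22]); u,v=proj(f,b).astype(int); print(u,v)
    hsv=cv2.cvtColor(f["frame"],cv2.COLOR_RGB2HSV)
    for d in (-20,-10,0): print([tuple(int(k) for k in x) for x in hsv[v+d,u-12:u+13:2]])
```

```text
287 128
[(18, 120, 149), (18, 118, 151), (17, 119, 152), (17, 120, 142), (14, 182, 56), (13, 171, 67), (14, 186, 70), (14, 181, 72), (14, 185, 66), (15, 151, 76), (18, 120, 170), (18, 119, 175), (17, 119, 171)]
[(18, 122, 151), (17, 119, 146), (17, 119, 157), (17, 126, 127), (12, 177, 59), (14, 185, 66), (13, 178, 70), (14, 177, 72), (14, 185, 66), (17, 132, 106), (18, 119, 176), (18, 119, 171), (17, 120, 176)]
[(90, 255, 119), (90, 255, 118), (90, 255, 119), (88, 175, 92), (13, 196, 65), (14, 178, 66), (13, 175, 70), (14, 183, 71), (13, 177, 62), (16, 127, 110), (17, 118, 177), (18, 120, 177), (17, 119, 163)]
211 204
[(22, 39, 171), (20, 42, 165), (21, 42, 183), (13, 200, 60), (13, 169, 86), (13, 169, 83), (12, 165, 94), (14, 168, 85), (12, 184, 65), (24, 47, 156), (22, 42, 177), (23, 44, 169), (22, 37, 172)]
[(20, 109, 195), (19, 111, 195), (19, 109, 197), (19, 124, 125), (12, 160, 83), (15, 159, 80), (13, 161, 98), (12, 168, 88), (11, 166, 77), (17, 110, 104), (18, 97, 158), (17, 101, 156), (108, 81, 69)]
[(19, 109, 203), (21, 112, 200), (20, 110, 199), (20, 111, 210), (11, 188, 53), (15, 171, 82), (13, 158, 95), (13, 170, 90), (13, 164, 84), (13, 233, 46), (19, 114, 202), (20, 106, 206), (20, 110, 200)]
```

```bash
sed -i 's/m=((hsv\[...,0\]<14)&(hsv\[...,1\]>110)&(hsv\[...,2\]>25)&(hsv\[...,2\]<150))/m=((hsv[...,0]<18)\&(hsv[...,1]>110)\&(hsv[...,2]>25)\&(hsv[...,2]<120))/' h.py
python3 - <<'E'
from h import *
for t in ("l1","l2"):
    f=load(t); b=np.array([.4896,-.2431,.198]); a,w,t0,t1=handle(f,b); 
    print(t,"fit",a.round(3),"w",w,"rows",t0,t1)
    for z in (.205,.25,.29):
        p=proj(f,[b[0],b[1],z]); print("  exp",p.round(1),"fit u",(a[0]*p[1]+a[1]).round(2), "px/m",np.linalg.norm(proj(f,b+[0,.01,0])-proj(f,b))*100)
    print("butt v",proj(f,b),proj(f,b+[0,0,.118]))
E
```

```text
l1 fit [-1.00000e-03  2.87732e+02] w 11.875 rows 97 138
  exp [287.1 133.4] fit u 287.54 px/m 257.41206239714296
  exp [287.5 117.9] fit u 287.56 px/m 257.41206239714296
  exp [287.9 103.1] fit u 287.58 px/m 257.41206239714296
butt v [287.0856887  135.70520302] [288.12368892  92.97922948]
l2 fit [1.19000e-01 1.87832e+02] w 11.393939393939394 rows 173 215
  exp [212.3 210. ] fit u 212.92 px/m 400.9783811627222
  exp [210.6 193.7] fit u 210.97 px/m 400.9783811627222
  exp [209.1 178.7] fit u 209.18 px/m 400.9783811627222
butt v [212.54502476 212.45208157] [208.07105008 168.62891325]
```

Run:
```python
from h import *
from bench import env,kinematics,monitor
Q=quat(-np.pi/2-.018)
env.reach([.5395,.0802,.33],Q); env.movel([.5395,.0802,.300],.08); env.hold(.4)
s=monitor.sense(); print(s["clock"],s["position"],s["contact_force"],s["finger_gap"])
for n,t in (("side","p1"),("scene","p2")):
    f=snap(n,t); b=np.array([.5395,.0802,s["position"][2]-.1224])
    a,w,t0,t1=handle(f,b); print(t,a.round(3),w,t0,t1)
    for dz in (.008,.05,.09):
        p=proj(f,b+[0,0,dz]); print("  exp",p.round(1),"fit u",(a[0]*p[1]+a[1]).round(2))
a=cv2.imread('pics/p1.png')[150:300,160:320];b=cv2.imread('pics/p2.png')[110:260,260:420]
cv2.imwrite('pics/p12.png',cv2.resize(np.hstack([a,b]),(800,375),interpolation=cv2.INTER_CUBIC))
```

```text
13.2167 [0.53954484 0.08022261 0.30014344] [-0.20262625  1.05093528 -2.77847891] 0.2891448820918428
p1 [9.60000e-02 2.17511e+02] 15.6 208 247
  exp [240.8 239.9] fit u 240.51
  exp [239.3 226.3] fit u 239.21
  exp [237.8 212.1] fit u 237.85
p2 [-5.90000e-02  3.47582e+02] 10.71875 155 196
  exp [336.2 191.2] fit u 336.38
  exp [336.8 176.9] fit u 337.22
  exp [337.4 162.8] fit u 338.05
```

View pics/p12.png

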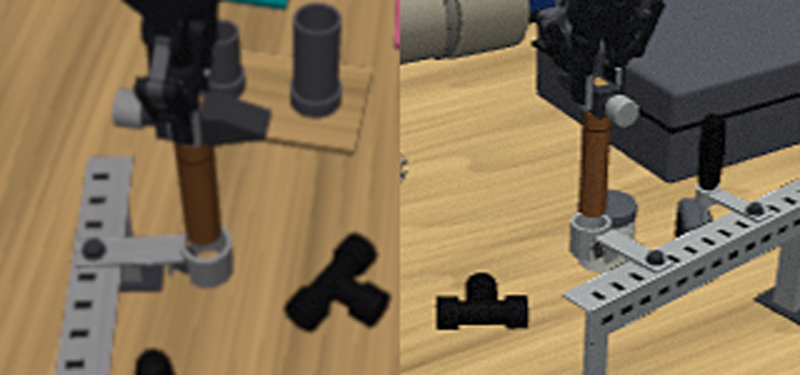

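Run:
```python
from h import *
from bench import env,kinematics,monitor
f0=monitor.sense()["contact_force"]
for z in (.288,.284,.281,.278,.275):
    g=env.movel([.5395,.0802,z],.02,guard=5); s=monitor.sense()
    print(z,g,s["position"].round(4),(s["contact_force"]-f0).round(2),s["ft_torque"].round(2))
    if g: break
print(s["clock"])
```

```text
0.288 False [0.5395 0.0802 0.2881] [-0.5  -0.83 -0.6 ] [-0.02  0.06 -0.  ]
0.284 False [0.5394 0.0802 0.2839] [ 0.19 -0.32 -0.06] [0.04 0.1  0.  ]
0.281 False [0.5395 0.0802 0.2809] [-0.27 -0.52 -0.68] [-0.01 -0.05 -0.03]
0.278 False [0.5395 0.0802 0.2779] [-1.66 -0.82 -0.12] [0.01 0.   0.02]
0.275 False [0.5394 0.0802 0.2748] [-1.07  0.09  0.5 ] [ 0.04 -0.01 -0.01]
15.3167
```

Run:
```python
from h import *
from bench import env,kinematics,monitor
f0=monitor.sense()["contact_force"]
for z in (.270,.265,.26,.255,.25,.245,.24):
    g=env.movel([.5395,.0802,z],.025,guard=12); s=monitor.sense()
    print(z,g,s["position"].round(4),(s["contact_force"]-f0).round(2),s["ft_torque"].round(2),round(s["finger_gap"],3))
    if g: break
print(s["clock"])
```

```text
0.27 False [0.5392 0.0802 0.2697] [-1.08 -0.82 -1.45] [-0.07  0.47  0.01] 0.286
0.265 False [0.5391 0.0801 0.2647] [-2.45 -1.31 -0.29] [-0.32  1.02  0.05] 0.285
0.26 False [0.5388 0.0802 0.2589] [-4.64 -2.   -2.86] [-0.36  1.38  0.03] 0.287
0.255 False [0.5389 0.0802 0.254 ] [-4.75 -1.88 -4.45] [-0.46  1.52 -0.01] 0.286
0.25 False [0.5389 0.0802 0.2491] [-4.38 -2.46 -3.8 ] [-0.36  1.49  0.07] 0.284
0.245 False [0.5389 0.0802 0.244 ] [-6.42 -2.31 -4.08] [-0.34  1.47  0.02] 0.29
0.24 False [0.5389 0.0802 0.239 ] [-4.67 -2.5  -4.48] [-0.39  1.42 -0.01] 0.288
17.7667
```

Run:
```python
from h import *
from bench import env,kinematics,monitor
env.hold(.3); s=monitor.sense(); print(s["position"],s["contact_force"],s["joint_efforts"].round(2))
snap("side","q1");snap("scene","q2")
a=cv2.imread('pics/q1.png')[150:300,160:320];b=cv2.imread('pics/q2.png')[110:260,260:420]
cv2.imwrite('pics/q12.png',cv2.resize(np.hstack([a,b]),(800,375),interpolation=cv2.INTER_CUBIC))
```

```text
[0.5388877  0.08015606 0.23895081] [-5.09426884 -0.64456511 -6.16620794] [ 4.000e-01 -4.710e+01 -3.114e+01  6.500e-01 -1.830e+00 -1.000e-02]
```

View pics/q12.png

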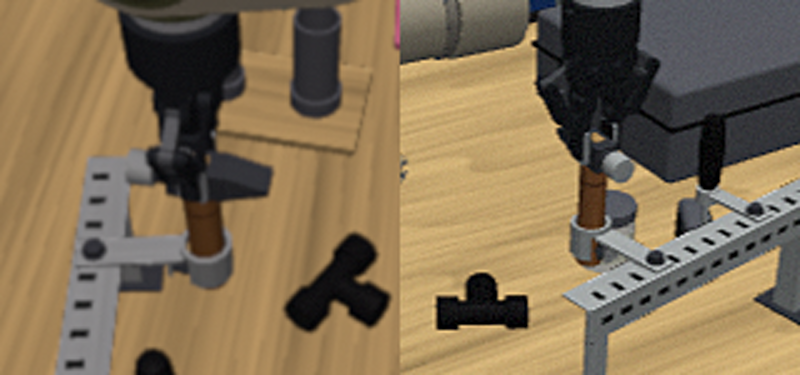

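Run:
```python
from h import *
from bench import env,kinematics,monitor
f0=monitor.sense()["contact_force"]
for z in (.23,.22,.21,.20,.19,.18,.176):
    g=env.movel([.5388,.0802,z],.03,guard=12); s=monitor.sense()
    print(z,g,s["position"].round(4),(s["contact_force"]).round(2),s["ft_torque"].round(2),round(s["finger_gap"],3))
    if g: break
print(s["clock"])
snap("side","r1");snap("scene","r2")
a=cv2.imread('pics/r1.png')[150:300,160:320];b=cv2.imread('pics/r2.png')[110:260,260:420]
cv2.imwrite('pics/r12.png',cv2.resize(np.hstack([a,b]),(800,375),interpolation=cv2.INTER_CUBIC))
```

```text
0.23 False [0.5383 0.0802 0.2291] [-4.61 -2.23 -6.59] [-0.36  1.36 -0.05] 0.286
0.22 False [0.5382 0.0802 0.2191] [-5.7  -0.26 -5.89] [-0.37  1.39 -0.05] 0.286
0.21 False [0.5382 0.0802 0.209 ] [-4.67 -2.12 -6.7 ] [-0.36  1.31  0.01] 0.286
0.2 False [0.5382 0.0802 0.199 ] [-5.94 -1.75 -5.89] [-0.41  1.2   0.01] 0.289
0.19 False [0.5382 0.0802 0.189 ] [-5.82 -1.52 -6.78] [-0.31  1.26 -0.05] 0.29
0.18 False [0.5382 0.0802 0.179 ] [-6.16 -2.27 -6.61] [-0.36  1.24  0.01] 0.286
0.176 False [0.5382 0.0802 0.175 ] [-5.39 -1.63 -7.35] [-0.34  1.19  0.05] 0.29
21.35
```

View pics/r12.png

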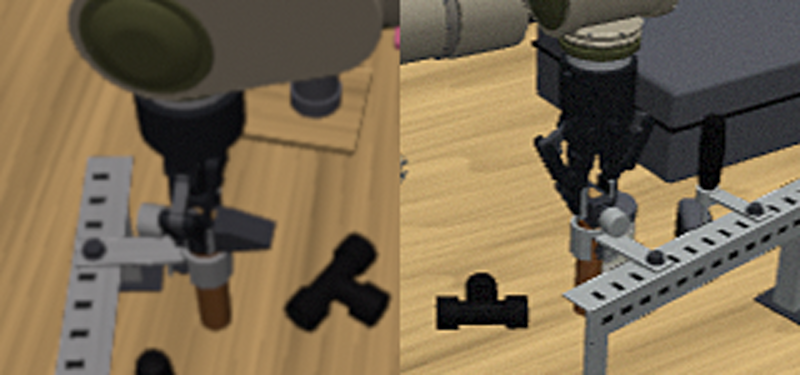

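Run:
```python
from h import *
from bench import env,kinematics,monitor
env.hold(.2);f0=monitor.sense()["contact_force"]
for k in range(12):
    z=.175-.001*(k+1)
    g=env.movel([.5385,.0802,z],.008,guard=10); s=monitor.sense(); d=s["contact_force"]-f0
    print(round(z,4),g,s["position"].round(4),d.round(2),s["ft_torque"].round(2),round(s["finger_gap"],3))
    if g or d[2]>9: break
print(s["clock"])
```

```text
0.174 False [0.5383 0.0802 0.1737] [-0.79  0.92  3.09] [-0.28  1.2   0.03] 0.285
0.173 False [0.5382 0.0802 0.1726] [0.11 1.43 3.16] [-0.26  1.22  0.03] 0.291
0.172 False [0.5382 0.0802 0.1717] [-0.4   0.18  2.27] [-0.3   1.18 -0.01] 0.292
0.171 False [0.5382 0.0802 0.1707] [-0.28 -0.58  2.71] [-0.31  1.19  0.01] 0.288
0.17 False [0.5383 0.0802 0.1697] [-0.37  1.02  2.98] [-0.31  1.19 -0.06] 0.286
0.169 True [0.5382 0.0802 0.1693] [ 5.56  1.58 10.3 ] [0.01 0.13 0.01] 0.287
23.3667
```

Run:
```python
from h import *
from bench import env,kinematics,monitor
p=monitor.sense()["position"]
g=env.movel([.5385,.0802,.1685],.005,guard=6); env.hold(.2); s=monitor.sense(); print(g,s["position"],s["contact_force"])
env.release(); env.hold(.3); s=monitor.sense(); print(s["finger_gap"],s["position"],s["contact_force"])
snap("side","t1")
print(env.movel([.5385,.0802,.30],.08,guard=8)); env.hold(.2); print(monitor.sense()["contact_force"])
snap("wrist","t3")
env.reach([.42,-.05,.38],quat(-np.pi/2)); env.hold(.3)
snap("side","u1");snap("scene","u2"); print(monitor.sense()["clock"])
a=cv2.imread('pics/u1.png')[170:320,160:320];b=cv2.imread('pics/u2.png')[140:290,290:450]
cv2.imwrite('pics/u12.png',cv2.resize(np.hstack([a,b]),(800,375),interpolation=cv2.INTER_CUBIC))
```

```text
True [0.53814162 0.08014394 0.1693711 ] [ 0.43184707 -0.19726128  4.74620921]
0.9996322372553843 [0.53699393 0.08007504 0.16837614] [-0.33035146  0.71389046  0.19501822]
False
[-0.30054992  0.05797373  0.28873284]
28.075
```

View pics/u12.png

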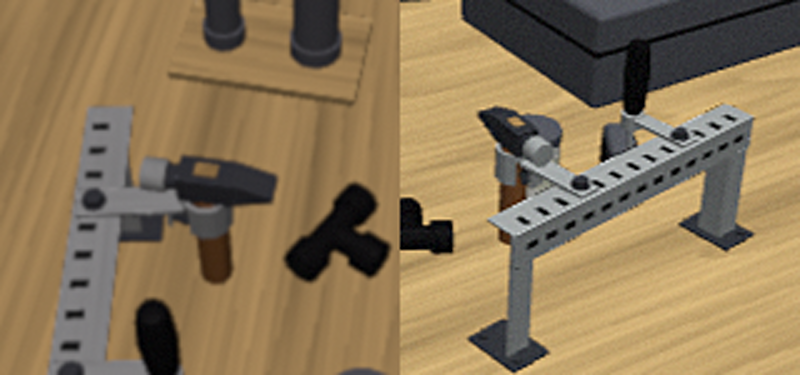

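View pics/t3.png

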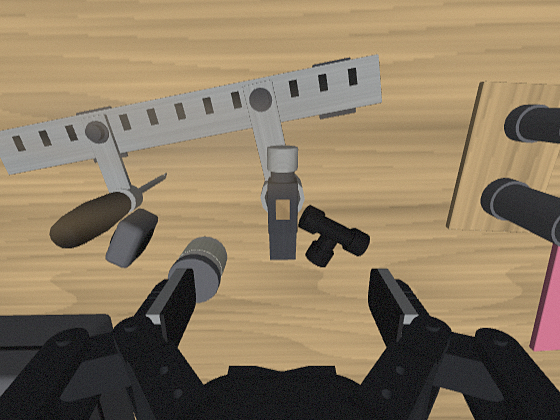

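Run:
```python
from h import *
o=[]
for t in ("u1","u2","t3"):
    f=load(t); p=proj(f,[.539,.080,.193]); x0,y0=(p-12).astype(int)
    hsv=cv2.cvtColor(f["frame"],cv2.COLOR_RGB2HSV)[y0:y0+24,x0:x0+24]
    m=((hsv[...,1]>70)&(hsv[...,2]>100)).astype(np.uint8)
    k,l,st,c=cv2.connectedComponentsWithStats(m)
    cs=[(np.linalg.norm(c[i]+[x0,y0]-p),i) for i in range(1,k) if st[i,4]>8]; i=min(cs)[1]
    q=c[i]+[x0,y0]; print(t,p,q,st[i]); o.append((f,*q))
print(tri(o))
for t in ("u1","u2"):
    f=load(t); b=np.array([.539,.080,.047]); a,w,t0,t1=handle(f,b,r=35); print(t,a.round(3),w,t0,t1)
    for z in (.055,.08,.11): p=proj(f,[.539,.08,z]);print(p.round(1),round(a[0]*p[1]+a[1],2))
```

```text
u1 [240.85862674 237.56631416] [242.        237.3255814] [10 10  9  6 43]
u2 [336.0970734  188.74359173] [335.78947368 188.26315789] [ 9 11  7  4 19]
t3 [282.5198474  206.27508448] [282.53488372 208.27906977] [  6   5  14  19 258]
(array([0.53714882, 0.07994343, 0.19362353]), [np.float64(0.0005008534293075452), np.float64(0.0002842138014026034), np.float64(0.00023317999407256412)])
u1 [7.30000e-02 2.25955e+02] 13.6 264 283
[245.1 276. ] 246.03
[244.4 269.7] 245.57
[243.5 261.8] 245.0Traceback (most recent call last):
  File "<stdin>", line 12, in <module>
  File "h.py", line 32, in handle
    a=np.polyfit(rows+y0,np.array(cx)+x0,1)
    raise TypeError("expected non-empty vector for x")
TypeError: expected non-empty vector for x
```

Run:
```python
from bench import job,env
env.hold(.3); job.hand_in()
```

```text
the job is handed in; nothing more can be done
```

The hammer is seated in the large collar and released. I handed the job in at about 28 s on the robot's clock; the interface gives no verdict.

- **Route:** I gripped the head by its cheeks, drew it up out of the pot, and lined the handle up over the slewed collar mouth, measured at (0.539, 0.080). It went in at the first try. I then slid it down past the leaf until the force rose about 10 N at a tool height of 169.3 mm, against 169.4 mm expected for seating. I then released and backed off.
- **Seating:** Triangulating three views after release puts the top of the head at z = 0.1936. That places its underside about 0.6 mm above the collar's mouth, against the 3 mm allowed. The axis is about 2 mm from the measured mouth centre.
- **Upright:** In the side view the handle is vertical to within about a pixel. The same check in the scene view failed because the rack hides the handle, so upright is confirmed from one view only.
- **Contact and bystanders:** The contact force read about zero once the gripper was clear. I saw no bystander shifted in the last pictures, but did not measure their positions.
- **Odd reading:** On the way down, the vertical force read 2–4 N downward instead of showing the upward drag of the leaf. The arm also sat about 1 mm below its commanded height. I could not explain either, but every force I read during the insertion and press was well under 35 N.

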